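Clamp the reactor window and hold the light meter over it

ROBOT

A 7-joint arm with a two-finger parallel gripper is mounted at the origin on the work surface. World frame = base frame: x ahead of the robot, y to its left, z up, the work surface at z = 0. Lengths are in m, angles in rad, forces in N, time in s.
With the tool pointing down it reaches from about 0.35 to 0.9 m from the base axis. Payload 7.2 kg.
Tool frame: the origin (TCP) lies at the very end of the fingers, on their centre line; the grasp point (between the pads) lies 19 mm behind it; z points along the fingers, y is the line along which they close (so a half turn about z gives the same grasp; the last joint's range is limited). The gripper opens to 88 mm and grips with 3 to 60 N. Pads are 20 mm wide; open, the fingers measure 115 mm over their backs; the gripper's body (75 mm by 178 mm) begins 61 mm behind the grasp point.
Start: joints at [-1.398, 0.411, -0.013, 1.596, 0.006, 1.134, -0.082], TCP at [0.149, 0.607, 0.196] pointing down, gripper open.
Joint ranges: [-2.95, 2.95], [-0.29, 1.99], [-1.47, 1.44], [0.14, 2.54], [-1.03, 4.17], [0.13, 1.85], [-2.86, 2.86]. Speed limits (rad/s): [2.39, 2.39, 3.01, 3.01, 3.14, 3.14, 3.14].

INTERFACE

Orientations are given as a unit quaternion [w, x, y, z].
In Python, from workcell import r, viewer gives the robot as it stands. The module is installed in compiled form; this text tells all that it offers.
- The arm moves only by the shell command python3 -m inch 'ROWS' [FORCE]. ROWS is JSON, a list of rows, each a list of 7 numbers: the shift along the tool's x, y, z as a fraction of full scale, then the turn, a rotation vector about the tool's x, y, z as a fraction of full scale, then the gripper command: -1 is shut, 1 is fully open, values between are in proportion. In form: [[tx, ty, tz, ax, ay, az, fingers], ...]. A call has 1 to 12 rows; each row shifts and turns the commanded pose from where the row before left it, along the tool's axes as they then stand; what a row does not reach is not made up. Full scale, the value 1, is 10 cm for a shift and 0.12 rad for a turn. A row lasts 1/10 s, in which the tool goes at most 50 mm and 8.59 degrees, less where a joint would pass 70% of its speed; a pose out of reach is approached as far as the arm can. A call with a number of a shift or a turn outside -1 to 1 is refused whole. A call with a gripper value outside its range is refused whole. The fingers move at their own pace and stop on an object; FORCE is the grip in N (left out, the last holds). Time passes only in rows, so rows that do not move let the fingers close. It gives the time, the measured TCP pose, the force and the opening at its end, in the units of the state.
- r.get_obs(): the state, without advancing time (a new reading comes with each control period).
- viewer.get_image(name): name is "scene" or "top"; returns a dict with "frame" (400x640x3 uint8, red, green, blue), "camera_matrix" (3x3 intrinsics, pixels), "D" ([k1, k2, p1, p2, k3] as OpenCV has them; the pictures are not rectified), "eye" and "rotation" of the camera in the world. Camera axes: x right, y down, z forward; pixel columns grow to the right and rows downward; lengths in m; the calibration is good to about 2 mm. A picture is of the moment at which its call begins. There is no depth.
- r.job_done(): hands the job in, once; it reports no verdict.
Trained networks look in a picture, given as the dict that the camera call returned (one of the last four; its "shot" number tells which), for a name from the list of things; names that differ only in an ending like _2 or _b are one class to them, and where a whole thing is asked for, a point or a joint stands for the part that bears it (a point fixed in the world has none). Each returns a list of dicts, best first, with "score" (0 to 1); they miss things now and then, are a little off and sometimes report something else, mostly with a low value. They report only what shows in the picture. A call takes as long as a camera call. They do not tell look-alikes from the thing itself.
- viewer.search_frame(picture, label): "rect" ([left, top, right, bottom] in pixels, round what is visible of it).
- viewer.silhouettes(picture, label): "mask" (400x640 bool, what is visible of it) and "rect" ([left, top, right, bottom] in pixels, round what is visible of it).
The state is a dict: "time_s": time; "joints": joint angles; "qd": joint speeds; "joint_efforts": joint torques, N m; "tool_pos": TCP position; "tool_rot": TCP orientation; "wrist_force": force on the tool from outside, world axes, zero at the start; "torque": the same for the moment, N m; "opening": opening from 0.0 (shut) to 1.0 (fully open).
Only numpy, scipy, OpenCV 4.12 (cv2) and the standard library are available. Lean on these libraries where they do the work, as an engineer would, in place of code of your own. Each camera call takes 0.05 s, during which the arm holds its last target. There are 200 camera calls.

TASK

Turn the black turnbutton on the flat reactor squarely across the window frame to secure the frame. Then take the light-meter head from its tray by its handle, carry it over the tops of the bottles in the rack and finish holding it still, level, about a centimetre above the glowing glass, centred on the window with its long side along the window's long side. The head must never touch the reactor or its frame, the other things stay where they are, and the program ends with the head still held in the gripper.

Things in the scene. Friction and masses are not known exactly. Their poses are not given: they have to be found in the camera images.
- panel: Flat reactor panel lying face up, fixed: aluminium block, x -110 to +85 mm, y +-110 mm, 37 mm high, a glowing yellow window in its top. Origin on the bench under the window's centre, z up; +x points from the turnbutton side to the far side (two steel lips there, tops at 54 mm), +y along the window's long side. Position and yaw vary; left or right of the bottle rack.
- window (a point): Centre of the window's upper glass face, 40 mm above the bench; axes as the panel's. The frame's opening leaves 90 mm (x) by 130 mm (y) of glass free.
- frame: Loose dark steel clamping frame lying on the window's edge: 130 x 170 mm outside, 90 x 130 mm opening, 8 mm thick, so its top is 48 mm above the bench; kept in place by a low steel rim. Origin at the centre of its underside, axes as the panel's.
- turnbutton_grip (a point): Point on the turnbutton's pivot axis at the height to grip, 74 mm above the bench, 85 mm from the window's centre on the panel's -x side. The turnbutton is a black bar with a grip rib standing along it, both 12 mm wide; the rib reaches up to 84 mm above the bench, from 28 mm on the long side of the pivot to 16 mm on the other. The point's +y axis points along the long end.
- turnbutton_end (a point): Tip of the turnbutton's long end. The bar is 56 mm long, reaching 36 mm from the pivot at this end and 20 mm at the other; its underside is 50 mm and its top 58 mm above the bench. Under it are only a steel boss (radius 10 mm, up to the bar), the block and the frame.
- turnbutton (a joint): Angle of the turnbutton, rad: 0 = open, the long end points along the panel's +y, beside the frame; it grows as the bar turns clockwise seen from above; 1.571 = closed, at its stop, the long end points along the panel's +x, across the frame. Starts between 0 and 0.3, stays where it is left; turning takes about 0.04 N m.
- probe_center (a point): Centre of the light-meter head, half-way up (48 mm above its underside), in its grip handle. 96 mm high, about 0.15 kg: a flat black head 50 (x) x 80 (y) x 18 mm and on its centre an upright grey square handle 24 x 24 mm, from 18 to 96 mm above the underside. The white sensor is on the underside. x along the head's short side, y along its long side, z up.
- probe_foot (a point): Centre of the light-meter head's underside; axes as probe_center.
- dock: Grey tray, fixed, 66 mm (x) x 96 mm (y) x 16 mm high with 5 mm walls and floor, in which the light-meter head stands (3 mm play all round). Origin at its underside's centre, axes like the head's. Position and yaw vary; it is on the other side of the rack from the panel.
- rack: White bottle rack, fixed, 240 mm (x) x 80 mm (y) x 50 mm high, standing between dock and panel with three bottles in a row. Origin at its underside's centre.
- bottle0: Glass bottle with blue cap in the rack, 60 mm across and 150 mm high, its cap about 155 mm above the bench. Origin at the centre of its underside. Leave alone.
- bottle1: Glass bottle with blue cap in the rack, 60 mm across and 150 mm high, its cap about 155 mm above the bench. Origin at the centre of its underside. Leave alone.
- bottle2: Glass bottle with blue cap in the rack, 60 mm across and 150 mm high, its cap about 155 mm above the bench. Origin at the centre of its underside. Leave alone.
- beaker: Glass beaker, 70 mm across, 90 mm high; origin under its centre. Leave alone.
- dish: Clear round dish, 90 mm across, 15 mm high; origin under its centre. Leave alone.
- collar: Steel collar, 50 mm across, 14 mm high; origin under its centre. Leave alone.
- driver: Screwdriver lying on the bench, along its x axis. Leave alone.
- jar: Amber jar with white cap, 60 mm across, 70 mm high; origin under its centre. Leave alone.
- probe: The light-meter head as a whole (see probe_center); origin at the centre of its underside.
There are look-alikes about, which are no part of the job. There is more than one size of the frame; the one meant has the size given above.

How it is judged:
By the outcome, as a careful person would: the job done as asked, in the order asked, and still so for the second after the job is handed in, while the arm keeps its last pose, push and grip.
It also fails if it takes over 61 s, if anything falls off the work surface, if the arm or the gripper's body presses on something with over 40 N, if the wrist force passes 120 N, or if a joint passes its speed limit or range.

## Working session

There is one attempt and no reset: what is moved stays moved. The work goes in short steps, Python scripts to look and compute and a shell command to move; the robot and the scene stay as the last step left them, time stands still between calls to the robot, and variables do not carry over. Pictures are saved under pics/ and viewed, on a budget of 10 in all, crops included, one or two more only if the job needs it, and the job is handed in when it is done.

```bash
mkdir -p pics; python3 - <<'E'
from workcell import r, viewer
import cv2, numpy as np
ims=[]
for n in ("scene","top"):
    p=viewer.get_image(n); cv2.imwrite(f"pics/{n}0.png",p["frame"][:,:,::-1])
    print(n,p["eye"],p["rotation"],p["camera_matrix"],p["D"])
    for l in ["panel","frame","turnbutton","turnbutton_end","probe","dock","rack","bottle0","beaker","jar"]:
        print(l,[(round(d["score"],2),[int(x) for x in d["rect"]]) for d in viewer.search_frame(p,l)[:5]])
print(r.get_obs())
E
```

```text
scene [0.91365859 0.57244153 0.91779342] [-0.08839653  0.25433974  0.90860525 -0.31927081] [[384.52284416   0.         323.85952272]
 [  0.         384.52284416 201.03117423]
 [  0.           0.           1.        ]] [0.00131484 0.         0.         0.         0.        ]
panel [(0.58, [248, 136, 328, 204])]
frame [(0.9, [398, 216, 452, 260]), (0.75, [259, 142, 312, 189]), (0.62, [248, 137, 326, 208]), (0.53, [306, 104, 344, 134]), (0.43, [292, 190, 313, 232])]
turnbutton [(0.54, [308, 147, 313, 160])]
turnbutton_end [(0.61, [306, 144, 311, 161])]
probe [(0.7, [361, 259, 389, 296])]
dock [(0.87, [357, 268, 392, 301])]
rack [(0.94, [282, 191, 371, 245])]
bottle0 [(0.64, [340, 169, 361, 211]), (0.63, [294, 189, 315, 234]), (0.57, [311, 182, 337, 218])]
beaker [(0.88, [440, 331, 476, 376]), (0.45, [247, 136, 329, 206])]
jar [(0.76, [230, 218, 252, 248])]
top [ 0.33450627 -0.0061349   1.31251105] [ 0.06964107 -0.68144342  0.72481539 -0.07367251] [[392.89320011   0.         323.82743134]
 [  0.         392.89320011 199.19800574]
 [  0.           0.           1.        ]] [-0.01301654  0
[... 656 characters left out ...]
79, 285])]
{'time_s': 1.1, 'joints': array([-1.39817424,  0.41109722, -0.01268337,  1.59621965,  0.00558357,
        1.1342971 , -0.08218313]), 'qd': array([-0.00161593, -0.00098193, -0.00018747, -0.00147778,  0.00354789,
        0.00016748, -0.00015546]), 'joint_efforts': array([-1.80347329e-04, -5.87748921e+01,  6.41023088e-01, -2.91383797e+01,
       -5.36331092e-02,  1.06978544e-02,  3.06871891e-05]), 'tool_pos': array([0.1490775 , 0.60695422, 0.19564724]), 'tool_rot': array([-3.86963891e-06,  1.20118244e-01,  9.92759592e-01,  7.22085930e-06]), 'wrist_force': array([ 0.11429342,  0.20847247, -0.03651247]), 'torque': array([0.00962984, 0.00275723, 0.01916876]), 'opening': 1.0006939763555}
```

```bash
python3 - <<'E'
import cv2
a=cv2.imread("pics/top0.png")[110:310,140:480]; cv2.imwrite("pics/v1.png",cv2.resize(a,None,fx=2.35,fy=2.35,interpolation=cv2.INTER_CUBIC))
a=cv2.imread("pics/scene0.png")[90:390,190:500]; cv2.imwrite("pics/v2.png",cv2.resize(a,None,fx=2,fy=2,interpolation=cv2.INTER_CUBIC))
E
```

```text
(no output)
```

View pics/v1.png

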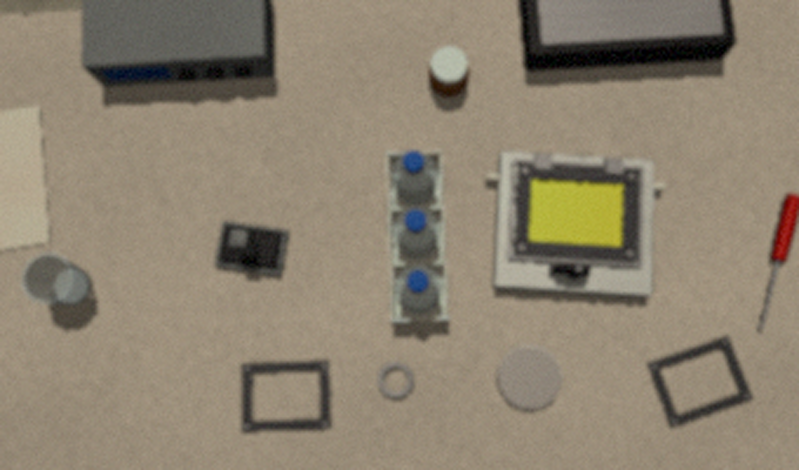

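View pics/v2.png

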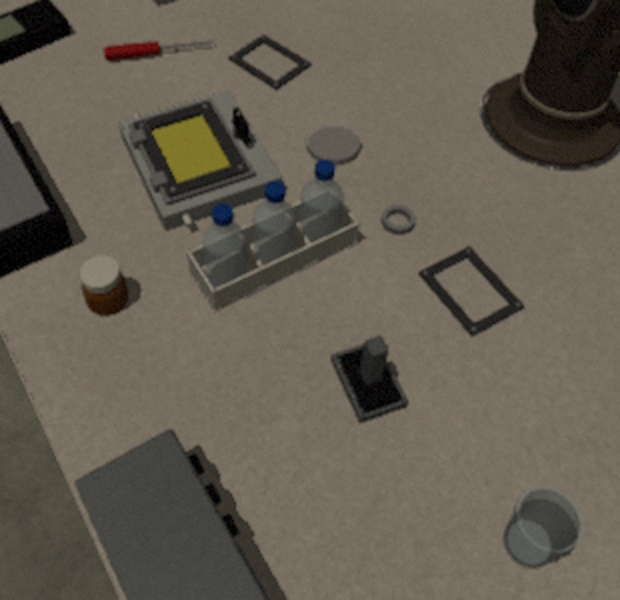

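The frame that matters is the one round the yellow glass at about (387,200) in top. The loose frames at (261,279) and (438,271) are look-alikes. The turnbutton is at about (382,225) on the near side of the panel, and the probe with its tray is at (247,215). The rack lies between them, with tall boxes at the far edge. Next I'll fit the poses from both views.

```bash
cat > h.py <<'E'
import numpy as np, cv2
from scipy.optimize import minimize
from scipy.spatial.transform import Rotation as R
def cam(p):
    q=np.array(p["rotation"]); M=R.from_quat(q[[1,2,3,0]]).as_matrix()  # cam->world
    return M,np.array(p["eye"]),p["camera_matrix"],p["D"]
def proj(p,X):
    M,e,K,D=cam(p); W=M.T
    return cv2.projectPoints(np.asarray(X,float).reshape(-1,3),cv2.Rodrigues(W)[0],-W@e,K,np.asarray(D,float))[0].reshape(-1,2)
def back(p,uv,z):
    M,e,K,D=cam(p); n=cv2.undistortPoints(np.array(uv,float).reshape(-1,1,2),K,np.asarray(D,float)).reshape(-1,2)
    d=np.c_[n,np.ones(len(n))]@M.T; return e+d*((z-e[2])/d[:,2])[:,None]
def box(x0,x1,y0,y1,z0,z1): return np.array([[x,y,z] for x in (x0,x1) for y in (y0,y1) for z in (z0,z1)])
def place(v,P):
    c,s=np.cos(v[2]),np.sin(v[2]); P=np.asarray(P,float); return np.c_[v[0]+c*P[:,0]-s*P[:,1],v[1]+s*P[:,0]+c*P[:,1],P[:,2]]
S=8
def ras(p,X,off,shape):  # soft raster of the hull of X
    h=cv2.convexHull(((proj(p,X)+.5-off)*S).astype(np.float32)); m=np.zeros((shape[0]*S,shape[1]*S),np.uint8)
    cv2.fillConvexPoly(m,np.round(h*16).astype(np.int32),255,cv2.LINE_8,4); return m
def fit(obs,model,v0):  # obs: list of (pic, softmask); model(p,v,off,shape)->big mask
    dat=[]
    for p,m in obs:
        x,y,w,h=cv2.boundingRect((m>.3).astype(np.uint8)); x-=6;y-=6;w+=12;h+=12
        dat.append((p,m[y:y+h,x:x+w].astype(np.float32),np.array([x,y]),(h,w)))
    def cost(v):
        return sum(np.square(cv2.resize(model(p,v,o,s),(s[1],s[0]),interpolation=cv2.INTER_AREA)/255.-m).sum() for p,m,o,s in dat)
    best=None
    for dy in (-.25,0,.25):
        sim=np.array([v0]*4)+np.vstack([[0,0,dy],[.015,0,dy],[0,.015,dy],[0,0,dy+.2]])
        o=minimize(cost,v0,method="Nelder-Mead",options=dict(initial_simplex=sim,xatol=1e-4,fatol=1e-2))
        if best is None or o.fun<best.fun: best=o
    return best.x,best.fun
def win(p,v,o,s): return cv2.bitwise_and(ras(p,place(v,[[a,b,.048] for a in(-.045,.045) for b in(-.065,.065)]),o,s),ras(p,place(v,[[a,b,.04] for a in(-.045,.045) for b in(-.065,.065)]),o,s))
TB=[box(-.033,.033,-.048,.048,0,.016),box(-.012,.012,-.012,.012,.02,.101)]
def tray(p,v,o,s): return cv2.bitwise_or(*[ras(p,place(v,b),o,s) for b in TB])
E
cat > m1.py <<'E'
from workcell import r, viewer
from h import *
P={n:viewer.get_image(n) for n in("top","scene")}
Y=[];T=[]
for n,p in P.items():
    f=p["frame"].astype(float); yel=np.clip((np.minimum(f[...,0],f[...,1])-f[...,2])/130,0,1)
    m=(yel>.35).astype(np.uint8); k,l,st,_=cv2.connectedComponentsWithStats(m); i=1+np.argmax(st[1:,4]); blob=cv2.dilate((l==i).astype(np.uint8),np.ones((3,3)))
    pk=np.median(yel[l==i]); Y.append((p,np.clip(yel/pk,0,1)*blob)); print(n,"yellow px",st[i],pk)
    u=np.zeros((400,640),bool)
    for l in("dock","probe"):
        d=viewer.silhouettes(p,l); print(l,[(round(a["score"],2),[int(q) for q in a["rect"]]) for a in d[:2]])
        if d: u|=d[0]["mask"]
    T.append((p,u.astype(float)))
x0=back(P["top"],[[387,200]],.04)[0]; x1=back(P["top"],[[247,216]],.01)[0]
for nm,o,mod,v0 in(("win",Y,win,[x0[0],x0[1],0]),("tray",T,tray,[x1[0],x1[1],0])):
    for k in([0,1],[0],[1]): print(nm,k,*fit([o[i] for i in k],mod,v0))
d=viewer.silhouettes(P["top"],"rack"); print("rack",back(P["top"],np.argwhere(d[0]["mask"]).mean(0)[None,::-1],.05))
for n,p in P.items():
    for l in("turnbutton","turnbutton_end"): 
        for a in viewer.silhouettes(p,l)[:2]: print(n,l,a["score"],a["rect"])
E
python3 m1.py
```

```text
top yellow px [ 365  186   41   30 1097] 0.9230769230769231
dock [(0.62, [351, 256, 378, 287]), (0.51, [228, 204, 263, 230])]
probe [(0.9, [233, 206, 258, 223])]
scene yellow px [ 574    0   66   68 1656] 0.36153846153846153
dock [(0.63, [358, 270, 392, 303])]
probe [(0.93, [360, 261, 386, 296])]Traceback (most recent call last):
  File "m1.py", line 16, in <module>
    for k in([0,1],[0],[1]): print(nm,k,*fit([o[i] for i in k],mod,v0))
                                         ~~~^^^^^^^^^^^^^^^^^^^^^^^^^^
  File "h.py", line 30, in fit
    o=minimize(cost,v0,method="Nelder-Mead",options=dict(initial_simplex=sim,xatol=1e-4,fatol=1e-2))
    res = _minimize_neldermead(fun, x0, args, callback, bounds=bounds,
                               **options)
    fsim[k] = func(sim[k])
              ~~~~^^^^^^^^
    fx = function(np.copy(x), *(wrapper_args + args))
  File "h.py", line 26, in cost
    return sum(np.square(cv2.resize(model(p,v,o,s),(s[1],s[0]),interpolation=cv2.INTER_AREA)/255.-m).sum() for p,m,o,s in dat)
  File "h.py", line 26, in <genexpr>
    return sum(np.square(cv2.resize(model(p,v,o,s),(s[1],s[0]),interpolation=cv2.INTER_AREA)/255.-m).sum() for p,m,o,s in dat)
                         ~~~~~~~~~~~~~~~~~~~~~~~~~~~~~~~~~~~~~~~~~~~~~~~~~~~~~~~~~~~~~~~~~~~~~~~~^~
ValueError: operands could not be broadcast together with shapes (81,79) (0,73)
```

```bash
sed -i 's/yel>.35/yel>.55/; s|i=1+np.argmax(st\[1:,4\])|i=1+np.argmax(st[1:,4])|' m1.py
sed -i 's/if d: u|=d\[0\]\["mask"\]/d=[a for a in d if abs(a["rect"][0]-(233 if n=="top" else 360))<12]; u|=d[0]["mask"]/' m1.py
sed -i '/cv2.imwrite/d' m1.py
cat >> m1.py <<'E'
import pickle; pickle.dump(P,open("P.pkl","wb"))
a=cv2.resize(P["top"]["frame"][168:248,340:430,::-1],None,fx=6,fy=6,interpolation=cv2.INTER_CUBIC)
b=cv2.resize(P["scene"]["frame"][130:210,245:335,::-1],None,fx=6,fy=6,interpolation=cv2.INTER_CUBIC)
cv2.imwrite("pics/v3.png",cv2.resize(np.hstack([a,b]),(800,356)))
E
python3 m1.py
```

```text
top yellow px [ 365  186   40   29 1039] 0.9230769230769231
dock [(0.66, [227, 203, 262, 229]), (0.56, [469, 191, 481, 238])]
probe [(0.82, [232, 206, 257, 225]), (0.15, [227, 205, 260, 232])]
scene yellow px [267 149  37  31 694] 0.5923076923076923
dock [(0.64, [354, 265, 390, 299]), (0.58, [358, 260, 388, 294])]
probe [(0.71, [358, 260, 392, 294]), (0.57, [258, 139, 316, 189])]
win [0, 1] [ 0.57953994 -0.22172383 -0.12587325] 23.531858495180952
win [0] [ 0.58044479 -0.22124559 -0.11566332] 13.330112141673915
win [1] [ 0.57866797 -0.22206398 -0.12871257] 4.8258035975295925
tray [0, 1] [ 0.56378887  0.240416   -0.19767368] 126.68650519031141
tray [0] [ 0.56189377  0.24037102 -0.21455608] 41.709404075355636
tray [1] [ 0.56449039  0.24044794 -0.19338738] 66.7278277585544
rack [[0.48286592 0.00546831 0.05      ]]
top turnbutton_end 0.47 [375.3, 224.6, 391.9, 229.7]
scene turnbutton 0.16 [379.6, 191.6, 396.9, 207.7]
scene turnbutton_end 0.61 [307.7, 148.5, 312.7, 161.0]
```

View pics/v3.png

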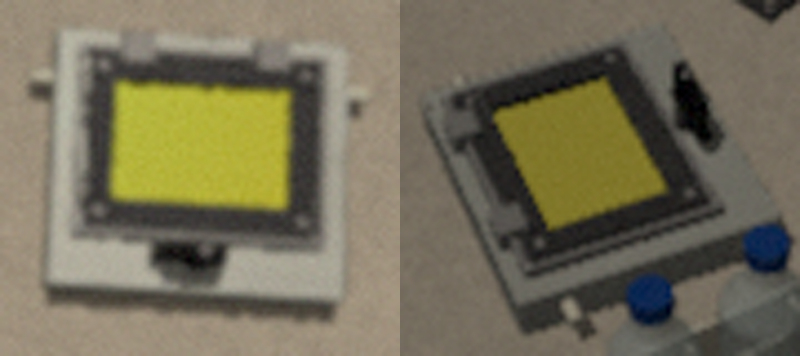

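```bash
cat > m2.py <<'E'
import pickle; from h import *
P=pickle.load(open("P.pkl","rb")); v=np.array([.5795,-.2217,-.1235])
piv=place(v,[[-.085,0,0]])[0]; print("pivot",piv)
def btn(th):  # local y = long end, rotated clockwise by th
    vv=[piv[0],piv[1],v[2]-th]; return [place(vv,box(-.006,.006,-.02,.036,.05,.058)),place(vv,box(-.006,.006,-.016,.028,.058,.084))]
for n,p in P.items():
    g=p["frame"].max(2).astype(float); c=proj(p,place(v,[[-.085,0,.07]]))[0]; o=np.round(c-14).astype(int); s=(28,28)
    G=g[o[1]:o[1]+28,o[0]:o[0]+28]; blk=np.clip((60-G)/35,0,1); print(n,c,np.percentile(G,[2,10,50,90]),"pivot z84/50",proj(p,[[*piv[:2],.084],[*piv[:2],.05]]).round(1).tolist())
    for th in np.arange(-.1,.45,.05):
        m=cv2.resize(cv2.bitwise_or(*[ras(p,b,o,s) for b in btn(th)]),s,interpolation=cv2.INTER_AREA)/255.
        print(round(th,2),round((m*blk).sum()/m.sum(),3),round(np.square(m-blk).sum(),1), end=" | ")
    print()
E
python3 m2.py
```

```text
pivot [ 0.4951474  -0.21122916  0.        ]
top [385.16487612 224.67434632] [ 25.66  57.    93.   172.  ] pivot z84/50 [[385.8, 224.1], [384.2, 225.5]]
-0.1 0.446 37.3 | -0.05 0.448 37.6 | 0.0 0.442 37.3 | 0.05 0.438 38.9 | 0.1 0.429 40.3 | 0.15 0.416 43.6 | 0.2 0.401 46.2 | 0.25 0.381 50.4 | 0.3 0.361 54.4 | 0.35 0.342 58.2 | 0.4 0.322 62.3 | 
scene [308.96573051 149.71265445] [  6.  33. 106. 121.] pivot z84/50 [[308.8, 146.5], [309.2, 154.3]]
-0.1 0.65 79.2 | -0.05 0.681 73.0 | 0.0 0.71 68.7 | 0.05 0.731 66.0 | 0.1 0.748 66.1 | 0.15 0.745 67.2 | 0.2 0.737 72.0 | 0.25 0.721 78.1 | 0.3 0.696 84.7 | 0.35 0.657 93.4 | 0.4 0.63 94.3 |
```

```bash
python3 -m inch '[[0,0,-0.06,0,0,1,0],[0,0,-0.06,0,0,1,0],[0,0,-0.06,0,0,1,0],[0,0,-0.06,0,0,1,0],[0,0,-0.06,0,0,1,0],[0,0,-0.06,0,0,1,0],[0,0,-0.06,0,0,1,0],[0,0,-0.06,0,0,1,0],[0,0,-0.06,0,0,1,0],[0,0,-0.06,0,0,1,0],[0,0,-0.06,0,0,1,0],[0,0,-0.06,0,0,1,0]]' 20
cat > go.py <<'E'
# usage: go.py x y z psi -> total shift in tool units (0.1 m) and turn units (0.12 rad) needed
import sys,numpy as np; from workcell import r; from scipy.spatial.transform import Rotation as R
o=r.get_obs(); q=np.array(o["tool_rot"]); M=R.from_quat(q[[1,2,3,0]]).as_matrix(); t=list(map(float,sys.argv[1:5]))
psi=np.arctan2(M[1,1],M[0,1]); c,s=np.cos(t[3]),np.sin(t[3]); G=np.array([[s,c,0],[-c,s,0],[0,0,-1.]])
print("t",o["time_s"],"pos",np.round(o["tool_pos"],4),"psi",round(psi,4),"open",o["opening"],"F",np.round(o["wrist_force"],1),"T",np.round(o["torque"],2),"q",np.round(o["joints"],2))
print("shift",np.round(M.T@(np.array(t[:3])-o["tool_pos"])/.1,3),"turn",np.round(R.from_matrix(M.T@G).as_rotvec()/.12,3))
E
python3 go.py .495 -.211 .268 -.195
```

```text
time_s: 3.15
tool_pos: [0.149, 0.607, 0.2679]
tool_rot: [-0.0, 0.747, 0.665, -0.0]
wrist_force: [-1.4, 0.1, -0.6]
opening: 0.503
t 3.15 pos [0.149  0.607  0.2679] psi -0.1148 open 0.5029583121954859 F [-1.4  0.1 -0.6] T [-0.06  0.07  0.02] q [-1.61  0.37  0.28  1.51 -0.1   1.28 -1.43]Traceback (most recent call last):
  File "go.py", line 6, in <module>
    print("shift",np.round(M.T@(np.array(t[:3])-o["tool_pos"])/.1,3),"turn",np.round(R.from_matrix(M.T@G).as_rotvec()/.12,3))
                                                                                     ~~~~~~~~~~~~~^^^^^^^
  File "scipy/spatial/transform/_rotation.pyx", line 1143, in scipy.spatial.transform._rotation.Rotation.from_matrix
ValueError: Non-positive determinant (left-handed or null coordinate frame) in rotation matrix 0: [[-9.96787634e-01 -8.00900292e-02 -1.91015468e-05]
 [-8.00900299e-02  9.96787633e-01  3.73888449e-05]
 [-1.60457120e-05 -3.87985817e-05  9.99999999e-01]].
```

```bash
sed -i 's/\[\[s,c,0\],\[-c,s,0\]/[[-s,c,0],[c,s,0]/' go.py; python3 go.py .495 -.211 .268 -.195
```

```text
t 3.15 pos [0.149  0.607  0.2679] psi -0.1148 open 0.5029583121954859 F [-1.4  0.1 -0.6] T [-0.06  0.07  0.02] q [-1.61  0.37  0.28  1.51 -0.1   1.28 -1.43]
shift [-7.729e+00  4.374e+00 -1.000e-03] turn [-0.    -0.     0.668]
```

```bash
python3 -m inch '[[-0.35,0.35,0,0,0,0,0],[-0.35,0.35,0,0,0,0,0],[-0.35,0.35,0,0,0,0,0],[-0.35,0.35,0,0,0,0,0],[-0.35,0.35,0,0,0,0,0],[-0.35,0.35,0,0,0,0,0],[-0.35,0.35,0,0,0,0,0],[-0.35,0.35,0,0,0,0,0],[-0.35,0.35,0,0,0,0,0],[-0.35,0.35,0,0,0,0,0],[-0.35,0.35,0,0,0,0,0],[-0.35,0.3,0,0,0,0,0]]'
python3 go.py .495 -.211 .268 -.195
```

```text
time_s: 4.35
tool_pos: [0.5167, 0.1421, 0.268]
tool_rot: [0.0, 0.745, 0.667, 0.001]
wrist_force: [1.5, 0.7, -0.2]
opening: 0.5
t 4.35 pos [0.5167 0.1421 0.268 ] psi -0.11 open 0.4995968992746937 F [ 1.5  0.7 -0.2] T [-0.06  0.05 -0.05] q [-0.88  0.22  0.63  1.74 -0.14  1.22 -0.32]
shift [-3.534e+00  1.720e-01 -2.000e-03] turn [ 0.007 -0.005  0.708]
```

```bash
python3 -m inch '[[-0.45,0.02,0,0,0,0,0],[-0.45,0.02,0,0,0,0,0],[-0.45,0.02,0,0,0,0,0],[-0.45,0.02,0,0,0,0,0],[-0.45,0.02,0,0,0,0,0],[-0.45,0.02,0,0,0,0,0],[-0.45,0.02,0,0,0,0,0],[-0.38,0.03,0,0,0,0,0],[0,0,0,0,0,0.7,0],[0,0,-0.0,0,0,0,0]]'
python3 go.py .495 -.211 .12 -.195; python3 - <<'E'
import sys; sys.path.insert(0,"."); from workcell import viewer; import cv2,numpy as np
a=viewer.get_image("scene")["frame"][100:230,230:400,::-1]; b=viewer.get_image("top")["frame"][130:260,320:490,::-1]
cv2.imwrite("pics/v4.png",cv2.resize(np.hstack([a,b]),None,fx=2.3,fy=2.3,interpolation=cv2.INTER_CUBIC))
E
```

```text
time_s: 5.35
tool_pos: [0.4932, -0.2101, 0.2677]
tool_rot: [0.0, 0.774, 0.634, -0.0]
wrist_force: [0.1, 1.0, 0.5]
opening: 0.499
t 5.35 pos [ 0.4932 -0.2101  0.2677] psi -0.1983 open 0.49861420787788546 F [0.1 1.  0.5] T [ 0.03  0.04 -0.08] q [-0.38  0.25  0.86  1.75 -0.2   1.23  0.33]
shift [-0.005  0.02   1.477] turn [ 0.     0.002 -0.028]
```

View pics/v4.png

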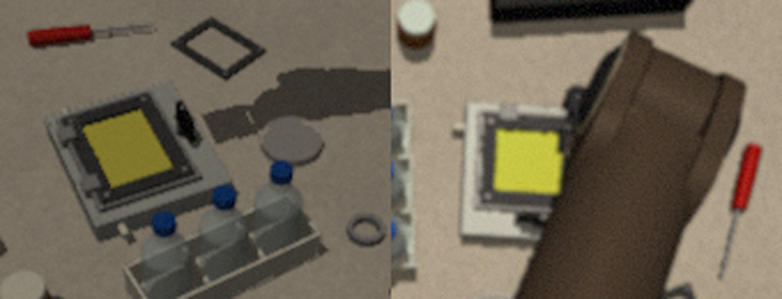

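```bash
python3 - <<'E'
import pickle; from h import *; from workcell import r,viewer
t=r.get_obs()["tool_pos"]
for n in("scene","top"):
    p=viewer.get_image(n); print(n,proj(p,[t,t+[0,0,.1],t+[0,0,.25]]).round().tolist()); cv2.imwrite(f"pics/{n}5.png",p["frame"][:,:,::-1])
a=cv2.imread("pics/scene5.png")[:,100:];b=cv2.imread("pics/top5.png")[:,100:]
cv2.imwrite("pics/v5.png",cv2.resize(np.vstack([a,b]),(405,600),interpolation=cv2.INTER_AREA))
E
```

```text
scene [[308.0, 98.0], [306.0, 65.0], [304.0, 5.0]]
top [[395.0, 215.0], [402.0, 208.0], [417.0, 196.0]]
```

View pics/v5.png

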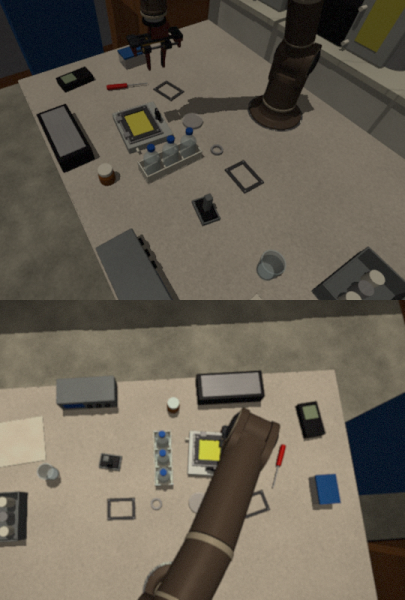

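```bash
python3 -m inch '[[0,0.02,0.4,0,0,0,0],[0,0,0.4,0,0,0,0],[0,0,0.4,0,0,0,0],[0,0,0.3,0,0,0,0],[0,0,0.2,0,0,0,0],[0,0,0.2,0,0,0,0],[0,0,0.1,0,0,0,0],[0,0,0.1,0,0,0,0],[0,0,0,0,0,0,0]]'
python3 go.py .4951 -.211 .056 -.195
```

```text
time_s: 6.45
tool_pos: [0.4954, -0.2085, 0.057]
tool_rot: [-0.0, 0.772, 0.636, -0.0]
wrist_force: [0.6, -0.4, 0.4]
opening: 0.5
t 6.45 pos [ 0.4954 -0.2085  0.057 ] psi -0.1927 open 0.5002556794258323 F [ 0.6 -0.4  0.4] T [-0.03  0.08 -0.04] q [-0.22  0.51  0.7   1.98 -0.45  0.81  0.55]
shift [-0.025  0.002  0.01 ] turn [-0.009 -0.002  0.019]
```

```bash
python3 -m inch '[[-0.025,0,0.01,0,0,0,0],[0,0,0,0,0,0,-1],[0,0,0,0,0,0,-1],[0,0,0,0,0,0,-1],[0,0,0,0,0,0,-1],[0,0,0,0,0,0,-1],[0,0,0,0,0,0,-1],[0,0,0,0,0,0,-1]]' 10
python3 go.py .4951 -.211 .056 -.195
```

```text
time_s: 7.25
tool_pos: [0.4959, -0.2117, 0.0574]
tool_rot: [0.0, 0.772, 0.635, 0.001]
wrist_force: [-0.2, 0.7, 6.2]
opening: 0.003
t 7.25 pos [ 0.4959 -0.2117  0.0574] psi -0.1939 open 0.002629346182402536 F [-0.2  0.7  6.2] T [0.11 0.16 0.  ] q [-0.21  0.51  0.7   1.98 -0.45  0.81  0.55]
shift [ 0.005 -0.009  0.014] turn [ 0.013 -0.003  0.009]
```

```bash
python3 - <<'E'
from h import *; from workcell import r,viewer
A=[]
for n,o in(("scene",(250,90)),("top",(345,160))):
    p=viewer.get_image(n); A.append(p["frame"][o[1]:o[1]+110,o[0]:o[0]+100,::-1]); print(proj(p,[r.get_obs()["tool_pos"]]))
cv2.imwrite("pics/v6.png",cv2.resize(np.hstack(A),None,fx=4,fy=4,interpolation=cv2.INTER_CUBIC))
E
```

```text
[[308.82228312 152.58300793]]
[[384.69804294 224.98920536]]
```

View pics/v6.png

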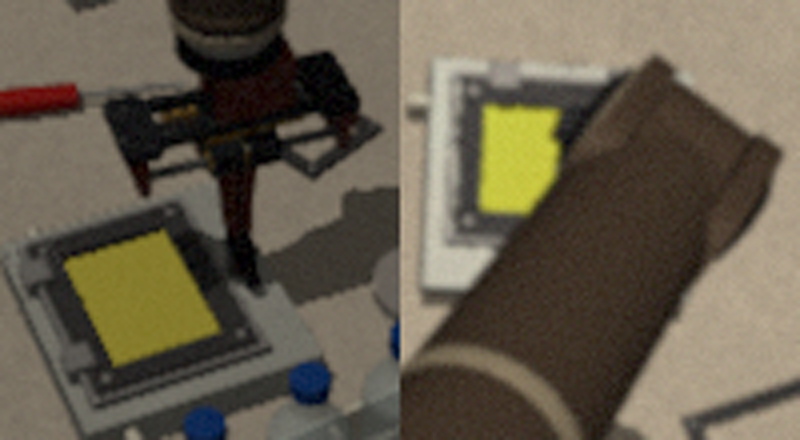

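```bash
python3 -m inch '[[0,0,0,0,0,0,0],[0,0,0,0,0,0,0],[0,0,0,0,0,0,0],[0,0,-0.3,0,0,0,0],[0,0,-0.3,0,0,0,0],[0,0,-0.3,0,0,0,0],[0,0,-0.3,0,0,0,0],[0,0,0,0,0,0,0]]'
python3 - <<'E'
import pickle; from h import *; from workcell import r,viewer
v=np.array([.5795,-.2217,-.1235]); P=pickle.load(open("P.pkl","rb"))
def btn(th): vv=[*place(v,[[-.085,0,0]])[0][:2],v[2]-th]; return [place(vv,box(-.006,.006,-.02,.036,.05,.058)),place(vv,box(-.006,.006,-.016,.028,.058,.084))]
A=[]
for p in(P["scene"],viewer.get_image("scene"),P["scene"]):
    o=np.array([285,125]); a=cv2.resize(p["frame"][125:185,285:335,::-1],None,fx=5,fy=5,interpolation=cv2.INTER_CUBIC)
    if len(A)==2:
        for b in btn(.07): cv2.polylines(a,[np.round(cv2.convexHull(((proj(p,b)-o+.5)*5).astype(np.float32))).astype(int)],True,(0,0,255))
    A.append(a)
cv2.imwrite("pics/v7.png",cv2.resize(np.hstack(A),(800,320)))
E
python3 go.py .4951 -.211 .056 -.195
```

```text
time_s: 8.15
tool_pos: [0.4967, -0.2126, 0.1799]
tool_rot: [0.002, 0.772, 0.635, 0.002]
wrist_force: [0.2, 0.0, -0.1]
opening: 0.5
t 8.2 pos [ 0.4959 -0.2118  0.178 ] psi -0.1937 open 0.49570325905578294 F [-0.5  0.6 -0.9] T [-0.06  0.09  0.03] q [-0.32  0.35  0.82  1.87 -0.29  1.05  0.42]
shift [ 0.006 -0.013  1.22 ] turn [ 0.024 -0.004  0.011]
```

View pics/v7.png

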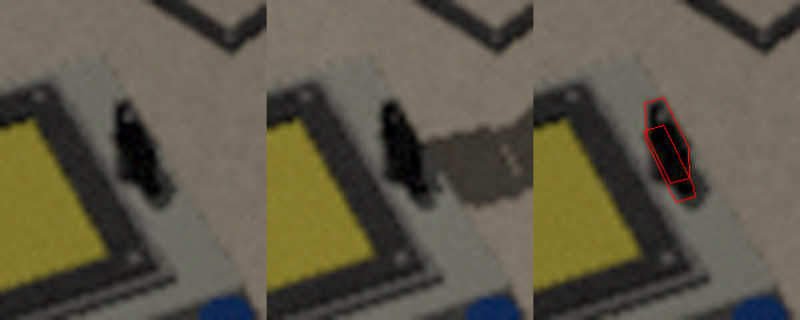

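```bash
python3 - <<'E'
import pickle; from h import *; from workcell import r,viewer
P=pickle.load(open("P.pkl","rb"))["scene"]; q=viewer.get_image("scene"); ob=r.get_obs()
A=[]
for img,t in((cv2.imread("pics/scene5.png"),np.array([.4932,-.2101,.2677])),(q["frame"][:,:,::-1].copy(),ob["tool_pos"])):
    c=proj(P,[t])[0]; o=np.round(c-[40,50]).astype(int); a=cv2.resize(img[o[1]:o[1]+75,o[0]:o[0]+80],None,fx=5,fy=5,interpolation=cv2.INTER_CUBIC)
    y=np.array([np.cos(.195),-np.sin(.195),0])
    for d in(-.022,0,.022):
        u=(proj(P,[t+d*y])[0]-o+.5)*5; cv2.drawMarker(a,tuple(int(k) for k in u),(0,255,0),cv2.MARKER_CROSS,10)
    A.append(np.clip(a.astype(float)*1.8,0,255).astype(np.uint8))
cv2.imwrite("pics/v8.png",np.hstack(A)); print(ob["tool_pos"])
E
```

```text
[ 0.4951402  -0.2113391   0.17670777]
```

View pics/v8.png

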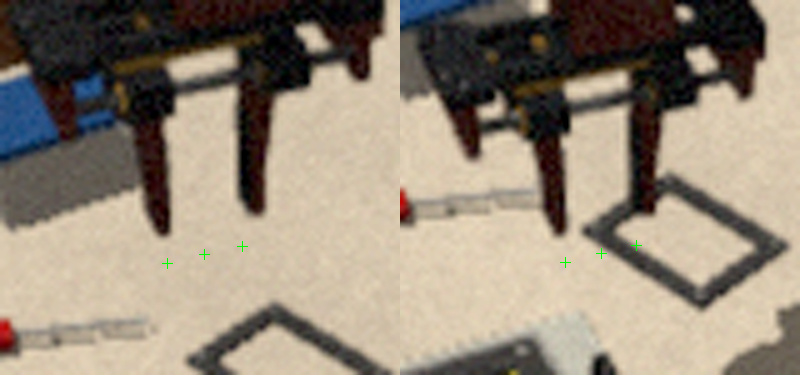

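```bash
python3 - <<'E'
import pickle; from h import *
P=pickle.load(open("P.pkl","rb")); t=np.array([.149,.607,.1956]); A=[]
for n in("top","scene"):
    c=proj(P[n],[t])[0]; print(n,c)
    img=cv2.imread(f"pics/{n}0.png"); u=np.clip(np.round(c-[50,50]),0,[540,300]).astype(int)
    a=cv2.resize(img[u[1]:u[1]+100,u[0]:u[0]+100],None,fx=4,fy=4,interpolation=cv2.INTER_CUBIC)
    for d in(-.044,0,.044): cv2.drawMarker(a,tuple(int(k) for k in (proj(P[n],[t+d*np.array([.2385,.971,0])])[0]-u+.5)*4),(0,255,0),cv2.MARKER_CROSS,10)
    A.append(np.clip(a*1.6,0,255).astype(np.uint8))
cv2.imwrite("pics/v9.png",np.hstack(A))
E
```

```text
top [100.67108053 364.23226347]
scene [650.84570237 280.84326426]
```

View pics/v9.png

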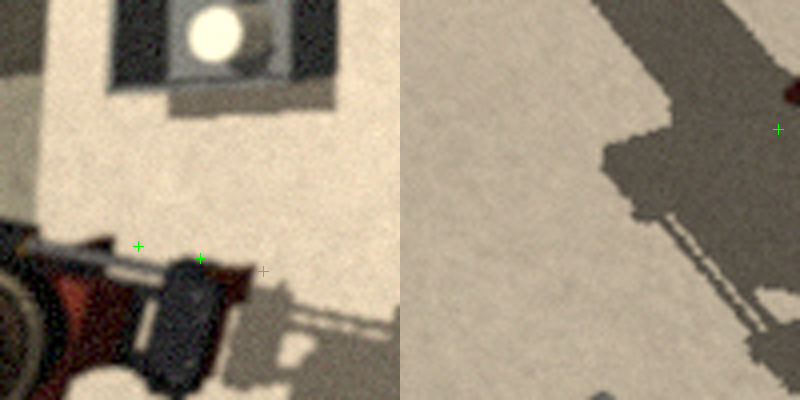

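The fingertips show about 6 px above the point I project for the reported TCP, in both views. So the real tips sit roughly 19–27 mm higher than the reported pose, and the fingers shut above the rib. I'll go lower, watching the force.

```bash
python3 -m inch '[[0,0,0.4,0,0,0,0],[0,0,0.4,0,0,0,0],[0,0,0.2,0,0,0,0],[0,0,0.15,0,0,0,0],[0,0,0.1,0,0,0,0],[0,0,0.1,0,0,0,0],[0,0,0.03,0,0,0,0],[0,0,0,0,0,0,0]]'
python3 go.py .4951 -.211 .036 -.195
python3 -m inch '[[0,0,0,0,0,0,-1],[0,0,0,0,0,0,-1],[0,0,0,0,0,0,-1],[0,0,0,0,0,0,-1],[0,0,0,0,0,0,-1],[0,0,0,0,0,0,-1]]' 10
python3 go.py .4951 -.211 .036 -.195
```

```text
time_s: 9.05
tool_pos: [0.4952, -0.2117, 0.0387]
tool_rot: [0.0, 0.772, 0.635, 0.0]
wrist_force: [-0.3, 0.0, 0.4]
opening: 0.496
t 9.05 pos [ 0.4952 -0.2117  0.0387] psi -0.194 open 0.4957170569301626 F [-0.3  0.   0.4] T [-0.06  0.08 -0.02] q [-0.2   0.54  0.68  1.99 -0.48  0.78  0.58]
shift [ 0.007 -0.002  0.027] turn [ 0.001 -0.     0.008]
time_s: 9.65
tool_pos: [0.4955, -0.2117, 0.0389]
tool_rot: [0.0, 0.772, 0.635, 0.0]
wrist_force: [0.1, -0.6, 1.5]
opening: 0.137
t 9.65 pos [ 0.4955 -0.2117  0.0389] psi -0.1938 open 0.13696960582831086 F [ 0.1 -0.6  1.5] T [-0.07 -0.17  0.04] q [-0.2   0.54  0.68  1.99 -0.48  0.78  0.58]
shift [ 0.006 -0.006  0.029] turn [0.007 0.    0.01 ]
```

```bash
python3 -m inch '[[0,0,0,0,0,0.7,-1],[0,0,0,0,0,0.7,-1],[0,0,0,0,0,0.7,-1],[0,0,0,0,0,0.7,-1],[0,0,0,0,0,0.7,-1],[0,0,0,0,0,0.7,-1],[0,0,0,0,0,0.7,-1],[0,0,0,0,0,0.7,-1],[0,0,0,0,0,0.7,-1],[0,0,0,0,0,0.7,-1],[0,0,0,0,0,0,-1]]' 20
python3 go.py .4951 -.211 .039 -1.694
```

```text
time_s: 10.75
tool_pos: [0.4949, -0.2113, 0.0389]
tool_rot: [-0.0, 0.965, 0.264, -0.0]
wrist_force: [-2.2, 2.0, 6.2]
opening: 0.133
t 10.75 pos [ 0.4949 -0.2113  0.0389] psi -1.0368 open 0.13264763813749733 F [-2.2  2.   6.2] T [ 0.31  0.49 -0.02] q [-0.34  0.62  0.91  2.   -0.66  0.85 -0.1 ]
shift [ 0.003 -0.002 -0.001] turn [-7.000e-03  2.000e-03  5.477e+00]
```

```bash
python3 -m inch '[[0,0,0,0,0,0.7,-1],[0,0,0,0,0,0.7,-1],[0,0,0,0,0,0.7,-1],[0,0,0,0,0,0.7,-1],[0,0,0,0,0,0.7,-1],[0,0,0,0,0,0.7,-1],[0,0,0,0,0,0.7,-1],[0,0,0,0,0,0.5,-1],[0,0,0,0,0,0.1,-1],[0,0,0,0,0,0,-1]]'
python3 go.py .4951 -.211 .039 -1.694
```

```text
time_s: 11.75
tool_pos: [0.4948, -0.2107, 0.0389]
tool_rot: [-0.001, 0.998, -0.062, -0.0]
wrist_force: [-1.9, 3.6, 8.0]
opening: 0.137
t 11.75 pos [ 0.4948 -0.2107  0.0389] psi -1.6941 open 0.13739250892610766 F [-1.9  3.6  8. ] T [ 0.77  0.6  -0.03] q [-0.43  0.72  1.07  2.   -0.81  0.93 -0.62]
shift [ 0.003  0.003 -0.001] turn [-0.015  0.008 -0.001]
```

```bash
python3 -m inch '[[0,0,0,0,0,0.2,-1],[0,0,0,0,0,0,-1]]'
python3 go.py .4951 -.211 .039 -1.694
python3 -m inch '[[0,0,0,0,0,0.2,-1],[0,0,0,0,0,0,-1]]'
python3 go.py .4951 -.211 .039 -1.694
```

```text
time_s: 11.95
tool_pos: [0.4948, -0.2107, 0.0389]
tool_rot: [-0.001, 0.997, -0.073, -0.0]
wrist_force: [-2.0, 3.7, 8.0]
opening: 0.136
t 11.95 pos [ 0.4948 -0.2107  0.0389] psi -1.7176 open 0.13615770996837787 F [-2.   3.7  8. ] T [0.74 0.66 0.29] q [-0.43  0.72  1.08  2.   -0.81  0.93 -0.64]
shift [ 0.003  0.003 -0.001] turn [-0.015  0.008 -0.197]
time_s: 12.15
tool_pos: [0.4948, -0.2107, 0.0389]
tool_rot: [-0.001, 0.996, -0.085, -0.0]
wrist_force: [-2.6, 2.4, 7.7]
opening: 0.138
t 12.15 pos [ 0.4948 -0.2107  0.0389] psi -1.7413 open 0.13751729062565013 F [-2.6  2.4  7.7] T [0.66 0.66 0.49] q [-0.44  0.72  1.08  2.   -0.82  0.93 -0.66]
shift [ 0.003  0.002 -0.001] turn [-0.014  0.008 -0.394]
```

```bash
python3 -m inch '[[0,0,0,0,0,-0.25,-1],[0,0,0,0,0,0,0],[0,0,0,0,0,0,0],[0,0,0,0,0,0,0],[0,0,-0.2,0,0,0,0],[0,0,-0.3,0,0,0,0],[0,0,-0.4,0,0,0,0],[0,0,-0.4,0,0,0,0],[0,0,-0.4,0,0,0,0],[0,0,-0.2,0,0,0,0],[0,0,0,0,0,0,0]]'
python3 go.py .5638 .2404 .21 -.2
```

```text
time_s: 13.25
tool_pos: [0.4962, -0.2126, 0.2311]
tool_rot: [0.0, 0.997, -0.071, 0.002]
wrist_force: [-0.0, 0.4, -0.0]
opening: 0.502
t 13.25 pos [ 0.4962 -0.2126  0.2311] psi -1.7123 open 0.5024283307340737 F [-0.   0.4 -0. ] T [0.04 0.11 0.06] q [-0.63  0.52  1.36  1.81 -0.53  1.25 -0.84]
shift [ 0.029 -4.58   0.209] turn [  0.029  -0.025 -12.603]
```

```bash
python3 -m inch '[[0,0,0,0,0,-1,0.5],[0,0,0,0,0,-1,0.5],[0,0,0,0,0,-1,0.5],[0,0,0,0,0,-1,0.5],[0,0,0,0,0,-1,0.5],[0,0,0,0,0,-1,0.5],[0,0,0,0,0,-1,0.5],[0,0,0,0,0,-1,0.5],[0,0,0,0,0,-1,0.5],[0,0,0,0,0,-1,0.5],[0,0,0,0,0,-1,0.5],[0,0,0,0,0,-1,0.5]]'
python3 go.py .5638 .2404 .21 -.2
```

```text
time_s: 14.45
tool_pos: [0.4945, -0.2111, 0.2273]
tool_rot: [-0.001, 0.795, 0.607, -0.0]
wrist_force: [-0.2, -0.8, -0.7]
opening: 0.752
t 14.45 pos [ 0.4945 -0.2111  0.2273] psi -0.2672 open 0.751828850723654 F [-0.2 -0.8 -0.7] T [-0.07  0.08 -0.04] q [-0.43  0.32  0.96  1.81 -0.29  1.16  0.35]
shift [ 4.538 -0.523  0.175] turn [-0.015 -0.002 -0.56 ]
```

```bash
python3 -m inch '[[0,0,0,0,0,-0.56,0.5],[0.45,-0.02,0,0,0,0,0.5],[0.45,-0.02,0,0,0,0,0.5],[0.45,-0.02,0,0,0,0,0.5],[0.45,-0.02,0,0,0,0,0.5],[0.45,-0.02,0,0,0,0,0.5],[0.45,-0.02,0,0,0,0,0.5],[0.45,-0.02,0,0,0,0,0.5],[0.45,-0.02,0,0,0,0,0.5],[0.45,-0.02,0,0,0,0,0.5],[0.45,-0.02,0,0,0,0,0.5],[0.06,0,0,0,0,0,0.5]]'
python3 go.py .5638 .2404 .21 -.2
python3 - <<'E'
import sys; sys.path.insert(0,"."); import pickle; from h import *; from workcell import r,viewer
# turnbutton check + tray/handle crop with model overlay
p=viewer.get_image("scene"); q=viewer.get_image("top"); f=lambda im:im["frame"][:,:,::-1].copy()
def crop(im,img,pts,o,w=60):
    a=cv2.resize(img[o[1]:o[1]+w,o[0]:o[0]+w],None,fx=4.4,fy=4.4,interpolation=cv2.INTER_CUBIC); a=np.clip(a*1.5,0,255).astype(np.uint8)
    for b in pts: cv2.polylines(a,[np.round(cv2.convexHull(((proj(im,b)-o+.5)*4.4).astype(np.float32))).astype(int)],True,(0,0,255))
    return a
v=[.5638,.2404,-.2]; P=pickle.load(open("P.pkl","rb"))
A=[crop(q,f(q),[],np.array([350,175])),crop(p,f(p),[],np.array([265,125])),crop(P["scene"],f(P["scene"]),[place(v,b) for b in TB],np.array([345,250]))]
cv2.imwrite("pics/v10.png",np.hstack(A))
E
```

```text
time_s: 15.65
tool_pos: [0.5667, 0.2462, 0.2259]
tool_rot: [-0.001, 0.773, 0.634, -0.001]
wrist_force: [0.2, 0.2, -1.2]
opening: 0.749
t 15.65 pos [0.5667 0.2462 0.2259] psi -0.1964 open 0.7489368113932721 F [ 0.2  0.2 -1.2] T [-0.07  0.05 -0.03] q [-1.04  0.46  0.8   1.61 -0.35  1.22 -0.37]
shift [-0.063 -0.017  0.159] turn [-0.025  0.001  0.03 ]
```

View pics/v10.png

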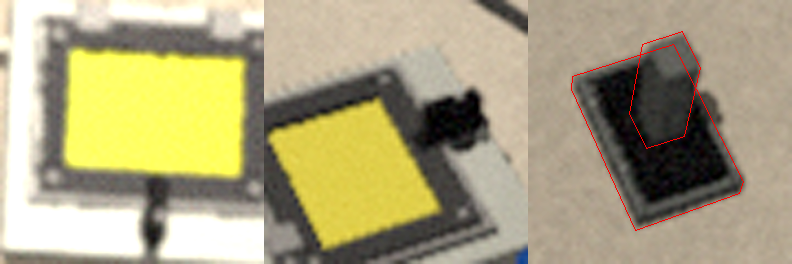

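The turnbutton is squarely across the frame in both views (left two crops), and the tray fit agrees with the picture to about 3 mm. Now descending on the handle.

```bash
python3 -m inch '[[-0.05,-0.02,0.3,0,0,0,0.5],[0,0,0.3,0,0,0,0.5],[0,0,0.4,0,0,0,0.5],[0,0,0.3,0,0,0,0.5],[0,0,0.25,0,0,0,0.5],[0,0,0.15,0,0,0,0.5],[0,0,0.1,0,0,0,0.5],[0,0,0.08,0,0,0,0.5],[0,0,0,0,0,0,0.5]]'
python3 go.py .5638 .2404 .036 -.2
```

```text
time_s: 16.65
tool_pos: [0.5652, 0.234, 0.0404]
tool_rot: [-0.0, 0.776, 0.631, -0.0]
wrist_force: [0.3, 0.3, 0.7]
opening: 0.749
t 16.65 pos [0.5652 0.234  0.0404] psi -0.2052 open 0.749230546750348 F [0.3 0.3 0.7] T [-0.06  0.12 -0.04] q [-0.94  0.65  0.68  1.81 -0.51  0.87 -0.23]
shift [ 0.059 -0.027  0.044] turn [-0.002  0.002 -0.043]
```

```bash
python3 -m inch '[[0.065,-0.025,0.04,0,0,-0.04,0.5],[0,0,0,0,0,0,0.5],[0,0,0,0,0,0,-1],[0,0,0,0,0,0,-1],[0,0,0,0,0,0,-1],[0,0,0,0,0,0,-1],[0,0,0,0,0,0,-1],[0,0,0,0,0,0,-1],[0,0,0,0,0,0,-1]]' 25
python3 go.py .5638 .2404 .036 -.2
```

```text
time_s: 17.55
tool_pos: [0.564, 0.2412, 0.0365]
tool_rot: [-0.0, 0.774, 0.633, -0.0]
wrist_force: [0.3, 0.3, -1.2]
opening: 0.272
t 17.55 pos [0.564  0.2412 0.0365] psi -0.2 open 0.27217638613520534 F [ 0.3  0.3 -1.2] T [-0.08  0.02 -0.06] q [-0.95  0.65  0.67  1.8  -0.52  0.87 -0.23]
shift [-0.008  0.     0.005] turn [-0.002  0.002  0.   ]
```

```bash
python3 -m inch '[[0,0,-0.05,0,0,0,-1],[0,0,-0.1,0,0,0,-1],[0,0,-0.2,0,0,0,-1],[0,0,-0.25,0,0,0,-1],[0,0,-0.3,0,0,0,-1],[0,0,-0.3,0,0,0,-1],[0,0,-0.3,0,0,0,-1],[0,0,-0.25,0,0,0,-1],[0,0,-0.15,0,0,0,-1],[0,0,-0.1,0,0,0,-1],[0,0,0,0,0,0,-1]]' 30
python3 go.py .5795 -.2217 .236 -.1235
```

```text
time_s: 18.65
tool_pos: [0.5645, 0.2414, 0.2376]
tool_rot: [0.0, 0.774, 0.633, 0.001]
wrist_force: [1.0, 0.0, -1.7]
opening: 0.271
t 18.65 pos [0.5645 0.2414 0.2376] psi -0.1999 open 0.2709143625306446 F [ 1.   0.  -1.7] T [-0.08  0.1  -0.03] q [-1.05  0.44  0.81  1.61 -0.34  1.23 -0.38]
shift [-4.509  1.067  0.012] turn [ 0.009 -0.009 -0.637]
```

```bash
python3 -m inch '[[0,0,0,0,0,-0.64,-1],[-0.2,0.03,0,0,0,0,-1],[-0.4,0.06,0,0,0,0,-1],[-0.45,0.07,0,0,0,0,-1],[-0.45,0.07,0,0,0,0,-1],[-0.45,0.07,0,0,0,0,-1],[-0.45,0.07,0,0,0,0,-1],[-0.45,0.07,0,0,0,0,-1],[-0.45,0.07,0,0,0,0,-1],[-0.45,0.07,0,0,0,0,-1],[-0.4,0.07,0,0,0,0,-1],[-0.3,0.05,0,0,0,0,-1]]'
python3 -m inch '[[-0.1,0.02,0,0,0,0,-1],[0,0,0,0,0,0,-1],[0,0,0,0,0,0,-1]]'
python3 go.py .5795 -.2217 .16 -.1235
```

```text
time_s: 19.85
tool_pos: [0.577, -0.2132, 0.2358]
tool_rot: [-0.0, 0.751, 0.66, -0.001]
wrist_force: [0.4, -0.1, -1.4]
opening: 0.271
time_s: 20.15
tool_pos: [0.5794, -0.218, 0.2359]
tool_rot: [-0.001, 0.749, 0.662, -0.0]
wrist_force: [0.4, -0.1, -1.6]
opening: 0.274
t 20.15 pos [ 0.5794 -0.218   0.2359] psi -0.1232 open 0.2742421742084896 F [ 0.4 -0.1 -1.6] T [-0.01  0.09 -0.07] q [-0.31  0.47  0.85  1.6  -0.37  1.25  0.49]
shift [-0.037  0.006  0.759] turn [-0.011 -0.007  0.003]
```

```bash
python3 -m inch '[[-0.035,0.005,0.2,0,0,0,-1],[0,0,0.3,0,0,0,-1],[0,0,0.3,0,0,0,-1],[0,0,0.2,0,0,0,-1],[0,0,0.2,0,0,0,-1],[0,0,0.1,0,0,0,-1],[0,0,0,0,0,0,-1],[0,0,0,0,0,0,-1]]'
python3 go.py .5795 -.2217 .0815 -.1235
cat > m3.py <<'E'
from h import *; from workcell import r,viewer
ob=r.get_obs(); z=ob["tool_pos"][2]-.0365+.005; t=ob["tool_pos"]; A=[]
p=viewer.get_image("scene"); d=viewer.silhouettes(p,"probe"); print("underside",z,[(round(a["score"],2),[int(k) for k in a["rect"]]) for a in d])
vv=[t[0],t[1],-.1235]; B=[box(-.025,.025,-.04,.04,z,z+.018),box(-.012,.012,-.012,.012,z+.018,z+.075)]
W=[[[a*.045,b*.065,.04] for a in(-1,1) for b in(-1,1)],[[a*.045,b*.065,.048] for a in(-1,1) for b in(-1,1)]]
o=proj(p,[[*t[:2],z]])[0].astype(int)-[35,40]
a=cv2.resize(p["frame"][o[1]:o[1]+75,o[0]:o[0]+75,::-1],None,fx=5.3,fy=5.3,interpolation=cv2.INTER_CUBIC); a=np.clip(a*1.6,0,255).astype(np.uint8); b=a.copy()
for X,c in((place(vv,B[0]),(0,0,255)),(place(vv,B[1]),(0,128,255)),(place([.5795,-.2217,-.1235],W[0]),(255,0,0))):
    cv2.polylines(b,[np.round(cv2.convexHull(((proj(p,X)-o+.5)*5.3).astype(np.float32))).astype(int)],True,c)
import sys; cv2.imwrite(sys.argv[1],np.hstack([a,b]))
E
python3 m3.py pics/v11.png
```

```text
time_s: 20.95
tool_pos: [0.5803, -0.222, 0.1073]
tool_rot: [0.0, 0.749, 0.663, 0.0]
wrist_force: [-0.3, 0.1, -1.2]
opening: 0.275
t 20.95 pos [ 0.5803 -0.222   0.1073] psi -0.1222 open 0.27480603096641076 F [-0.3  0.1 -1.2] T [-0.09  0.04 -0.01] q [-0.24  0.59  0.77  1.74 -0.48  1.01  0.58]
shift [ 0.002 -0.008  0.258] turn [ 0.005 -0.     0.011]
underside 0.07578678635641928 [(0.66, [271, 133, 295, 166])]
```

View pics/v11.png

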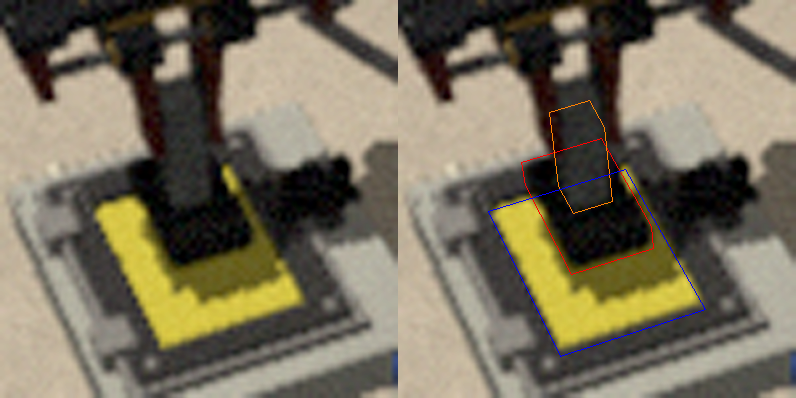

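```bash
cat > m4.py <<'E'
from h import *; from workcell import r,viewer
ob=r.get_obs(); t=ob["tool_pos"]; z=t[2]-.0365+.005; wv=np.array([.5787,-.2221,-.1287])
p=viewer.get_image("scene"); f=p["frame"].astype(float)
sat=np.clip(((f[...,0]+f[...,1])/2-f[...,2])/np.maximum(f[...,0],25),0,1)   # ~yellowness, shadow-proof
c=proj(p,[[*t[:2],z]])[0]; o=np.round(c-[32,32]).astype(int); s=(64,64)
y=sat[o[1]:o[1]+64,o[0]:o[0]+64]; y=np.clip(y/np.percentile(y,95),0,1); V=win(p,wv,o,s)
D=lambda m:cv2.resize(m,s,interpolation=cv2.INTER_AREA)/255.
inn=D(cv2.erode(V,np.ones((9,9))))>.99
def model(v):
    B=[box(-.025,.025,-.04,.04,z,z+.018),box(-.012,.012,-.012,.012,z+.018,z+.075)]
    h=cv2.bitwise_or(*[ras(p,place(v,b),o,s) for b in B]); return 1-D(h)
cost=lambda v:np.square((model(v)-y)*inn).sum()
for v0 in([t[0],t[1],-.1235],[t[0]-.004,t[1]-.004,-.1235]):
    sim=np.array([v0]*4)+np.vstack([[0,0,0],[.006,0,0],[0,.006,0],[0,0,.08]])
    q=minimize(cost,v0,method="Nelder-Mead",options=dict(initial_simplex=sim,xatol=1e-4,fatol=1e-3)); d=q.x-wv; cc,ss=np.cos(wv[2]),np.sin(wv[2])
    print("head",q.x.round(4),"cost",round(q.fun,2),round(cost(np.array(v0)),2),"n",inn.sum(),"rel to window x,y mm",np.round([1e3*(cc*d[0]+ss*d[1]),1e3*(-ss*d[0]+cc*d[1])],1),"yaw",round(d[2],3),"underside",round(z,4),"tcp",t.round(4))
E
python3 m4.py
```

```text
head [ 0.575  -0.2287 -0.1396] cost 15.83 45.61 n 652 rel to window x,y mm [-2.9 -7. ] yaw -0.011 underside 0.0763 tcp [ 0.5805 -0.2226  0.1078]
head [ 0.575  -0.2286 -0.139 ] cost 15.83 20.78 n 652 rel to window x,y mm [-2.9 -6.9] yaw -0.01 underside 0.0763 tcp [ 0.5805 -0.2226  0.1078]
```

```bash
python3 - <<'E'
from h import *; from workcell import r,viewer
t=r.get_obs()["tool_pos"]; z=t[2]-.0315; p=viewer.get_image("top"); o=np.array([352,172])
a=cv2.resize(p["frame"][172:227,352:407,::-1],None,fx=7.2,fy=7.2,interpolation=cv2.INTER_CUBIC); a=np.clip(a*1.5,0,255).astype(np.uint8); b=a.copy()
for v,zz,c in(([*t[:2],-.125],z,(0,0,255)),([.575,-.2287,-.125],z,(255,255,0)),([*t[:2],-.125],z+.007,(255,0,255))):
    X=place(v,box(-.025,.025,-.04,.04,zz,zz+.018)); cv2.polylines(b,[np.round(cv2.convexHull(((proj(p,X)-o+.5)*7.2).astype(np.float32))).astype(int)],True,c)
X=place([.5804,-.2212,-.1157],[[i*.045,j*.065,.04] for i in(-1,1) for j in(-1,1)]); cv2.polylines(b,[np.round(cv2.convexHull(((proj(p,X)-o+.5)*7.2).astype(np.float32))).astype(int)],True,(255,0,0))
cv2.imwrite("pics/v12.png",np.hstack([a,b])); cv2.imwrite("pics/top12.png",p["frame"][:,:,::-1])
E
```

```text
(no output)
```

View pics/v12.png

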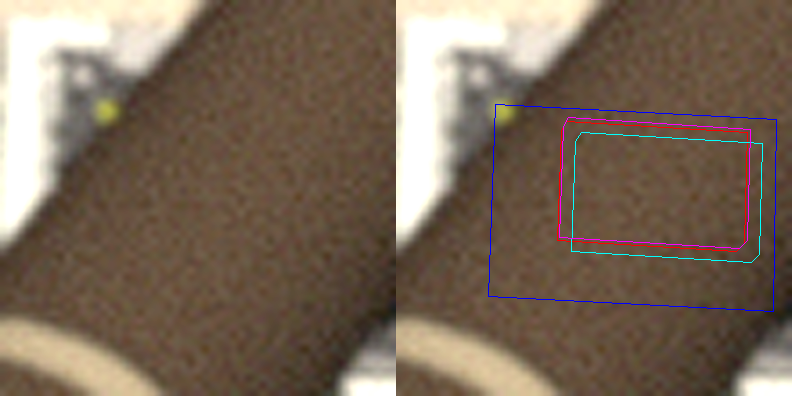

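```bash
cat > m5.py <<'E'
from h import *; from workcell import r,viewer; import sys
# rectified glass (panel coords, mm): edges head/shadow and shadow/lit along +y for several x
t=r.get_obs()["tool_pos"]; p=viewer.get_image("scene"); wv=[.5787,-.2221,-.1287]
xs=np.arange(-45,46,1.); ys=np.arange(-65,66,1.); X,Yg=np.meshgrid(xs,ys)
uv=proj(p,place(wv,np.c_[X.ravel()/1e3,Yg.ravel()/1e3,np.full(X.size,.04)])).astype(np.float32)
I=cv2.remap(p["frame"],uv[:,0].reshape(X.shape),uv[:,1].reshape(X.shape),cv2.INTER_LINEAR)[...,1].astype(float)
np.save(sys.argv[1],I); print("tcp",t.round(4),"lit",np.percentile(I,90))
print("rows y, cols x -44..44 step 4")
for y in range(-64,66,4): print(f"{y:4d}"," ".join(f"{int(I[y+65,x+45]):3d}" for x in range(-44,45,4)))
E
python3 m5.py i1.npy
python3 -m inch '[[0,-0.008,0.05,0,0,0,-1],[0,0,0.05,0,0,0,-1],[0,0,0.05,0,0,0,-1],[0,0,0,0,0,0,-1],[0,0,0,0,0,0,-1]]'
python3 m5.py i2.npy
```

```text
tcp [ 0.5803 -0.2228  0.1076] lit 124.0
rows y, cols x -44..44 step 4
 -64  77  40   6  15  31  28  27  28  28  28  22   9   7   9  12  40  87  90  84  91  95  71  45
 -60  91  75   6  10  27  29  28  28  28  28  25  16  10   2  14  56 105 118 114 118 123 110  71
 -56  88  77  12  12  23  28  26  28  28  25  24  14   4   3  19  73 117 121 124 125 123 123  82
 -52  85  80  13   4  17  28  26  26  29  30  23  10   8   5  18  83 121 124 123 125 125 119  69
 -48  70  80   2   6   8  19  28  30  28  26  20   8   5   2  12  83 122 124 123 125 124 120  74
 -44  49  44   5   6   2   2  22  20  21  15   9   5   2   3  18  65 106 124 126 125 124 122  78
 -40  38  29  10   3   1   8  13   7   3   7   1   2   4   7  12  48  92 120 127 122 123 120  71
 -36  38  29   7   4   3   2   5   4   3   6   2   5   3   6   4  35  78 112 124 124 124 121  82
 -32  42  30   5   3   6   4   6  10   7   1   5   5   6   5   6  40  67 102 122 123 125 119  76
 -28  44  27   4  10   7   3   8   5   7   1  20   9   8   6   7  38  65 102 123 122 123 121  77
 -24  44  36  13  13  11   2  12   3   7   8  10  14  11   8
[... 4872 characters left out ...]
5 124 125 124 118  63
  40 105 126 122 119 117 110 106  98 108 116 107 114 122 116 117 124 125 125 124 125 124 121  71
  44 103 124 123 125 125 125 123 122 123 124 125 124 124 126 124 125 125 125 126 124 123 117  60
  48 101 124 125 124 124 123 126 123 124 124 124 123 125 125 124 123 122 124 124 124 124 118  71
  52  95 121 123 123 123 125 123 125 123 125 126 123 124 125 124 124 122 124 123 126 124 114  61
  56  83 106 108 111 109 111 110 114 110 111 111 107 112 111 113 111 114 114 112 116 113 112  66
  60  58  71  71  71  74  73  73  75  73  70  75  69  76  75  74  77  73  80  79  79  81  77  60
  64  41  38  36  42  38  44  37  40  45  36  43  45  39  46  34  43  43  44  49  30  45  45  34
```

```bash
python3 -m inch '[[0.045,0.02,0,0,0,0,-1],[0,0,0.045,0,0,0,-1],[0,0,0.035,0,0,0,-1],[0,0,0,0,0,0,-1],[0,0,0,0,0,0,-1],[0,0,0,0,0,0,-1]]'
python3 go.py .5810 -.2185 .0825 -.1235
python3 m5.py i3.npy | awk 'NR<3 || $1>=-24 && $1<=-12 || $1>=8 && $1<=52'; python3 m4.py
```

```text
time_s: 22.35
tool_pos: [0.5815, -0.2185, 0.0837]
tool_rot: [0.0, 0.749, 0.662, -0.0]
wrist_force: [0.2, -0.2, -1.2]
opening: 0.273
t 22.35 pos [ 0.5815 -0.2185  0.0837] psi -0.1233 open 0.27323807612875683 F [ 0.2 -0.2 -1.2] T [-0.05  0.06 -0.04] q [-0.23  0.62  0.75  1.76 -0.5   0.97  0.6 ]
shift [-0.001 -0.004  0.012] turn [0.    0.001 0.001]
tcp [ 0.5815 -0.2185  0.0837] lit 123.0
rows y, cols x -44..44 step 4
 -24  46  60  59  41   7   5  17  30  31  27  25  30  22   9   4   6  11  48  76 115 123 118  70
 -20  47  60  60  39   7   4  13  26  30  25  28  32  20   9  10   4  16  48  78 121 124 110  58
 -16  40  61  57  36   4   4  14  18  23  16  20  29  13   4   4   4  17  49  70 107 126 112  59
 -12  44  62  57  38  12   5   3   8   9   5   9   8   3   3   1   7  18  46  61 104 124 115  70
   8  47  59  58  45  13  10  10  12  11  13  12  13  12  13   5  16  23  48  64 104 124 117  62
  12  44  57  59  38   5   6   3  10  10   7   7  12   9   6   5  10  26  52  67 105 125 120  73
  16  45  58  61  50   8   4   4   7   6   4   8   6   1   6   2   7  20  54  62 103 123 118  62
  2
[... 459 characters left out ...]
18 126 126 125 118  62
  40 106 125 124 102  70  71  79  62  76  87  77  77  61  73  82  73  93 122 126 125 124 120  70
  44 102 125 125 120 107  98 108 102 106 116 116 107  99 103 113 113 112 122 125 125 125 117  61
  48 100 123 126 125 121 123 124 124 126 125 122 124 121 124 124 125 125 123 125 125 125 120  71
  52  94 121 124 123 124 123 124 125 125 125 125 124 123 126 125 124 125 123 122 123 124 118  61
head [ 0.5788 -0.2246 -0.1981] cost 30.47 54.69 n 652 rel to window x,y mm [ 0.4 -2.5] yaw -0.069 underside 0.0522 tcp [ 0.5815 -0.2185  0.0837]
head [ 0.5789 -0.2241 -0.1979] cost 30.49 40.36 n 652 rel to window x,y mm [ 0.5 -1.9] yaw -0.069 underside 0.0522 tcp [ 0.5815 -0.2185  0.0837]
```

```bash
python3 -m inch '[[0,0.01,0.017,0,0,0,-1],[0,0,0,0,0,0,-1],[0,0,0,0,0,0,-1],[0,0,0,0,0,0,-1],[0,0,0,0,0,0,-1],[0,0,0,0,0,0,-1],[0,0,0,0,0,0,-1]]'
python3 go.py .5815 -.2185 .082 -.1235
cat > chk.py <<'E'
from h import *; from workcell import viewer
p=viewer.get_image("scene")
for l in("bottle0","beaker","jar","dish","collar","driver","frame"): print(l,[(round(d["score"],2),[int(x) for x in d["rect"]]) for d in viewer.search_frame(p,l)[:3]])
a=cv2.resize(p["frame"][85:205,230:390,::-1],(800,600),interpolation=cv2.INTER_CUBIC); cv2.imwrite("pics/v13.png",np.clip(a*1.6,0,255).astype(np.uint8))
E
python3 chk.py
```

```text
time_s: 23.15
tool_pos: [0.5825, -0.2184, 0.0819]
tool_rot: [-0.0, 0.749, 0.662, 0.0]
wrist_force: [0.4, -0.4, -0.9]
opening: 0.27
t 23.15 pos [ 0.5825 -0.2184  0.0819] psi -0.1232 open 0.26954387097475585 F [ 0.4 -0.4 -0.9] T [-0.08  0.07  0.01] q [-0.23  0.62  0.75  1.75 -0.5   0.97  0.6 ]
shift [-0.002 -0.01  -0.001] turn [ 0.    -0.001  0.002]
bottle0 [(0.93, [315, 183, 337, 219]), (0.92, [341, 171, 362, 209]), (0.85, [292, 190, 315, 232])]
beaker [(0.95, [440, 333, 478, 376])]
jar [(0.7, [231, 221, 253, 247])]
dish [(0.79, [343, 150, 370, 170])]
collar [(0.7, [380, 189, 396, 207]), (0.16, [341, 169, 361, 210])]
driver [(0.52, [242, 112, 267, 117])]
frame [(0.83, [312, 107, 347, 135]), (0.83, [399, 214, 452, 257]), (0.65, [258, 140, 315, 186])]
```

View pics/v13.png

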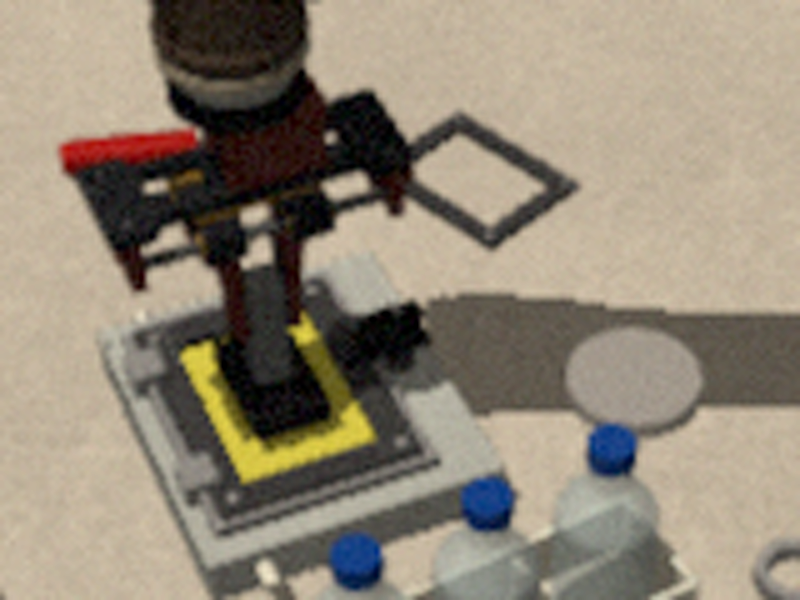

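The picture shows the head level over the glass, with the turnbutton across the frame and everything else undisturbed. Handing in.

```bash
python3 -c "
from workcell import r; print(abs(r.get_obs()['qd']).max()); print(r.job_done())"
```

```text
0.0008443111786138256
the job is handed in; nothing more can be done
None
```

The turnbutton is closed across the frame, and the light-meter head is held still above the glowing glass, carried there over the bottle tops. I handed the job in at about 23 s of the 61 s allowed; no verdict was given.

**Turnbutton:** I gripped it by its rib and turned it until the moment rose to about 0.5 N m at its stop. Two pictures show it squarely across the frame.

**Light-meter head:** I gripped it by the handle at 24 mm opening with 30 N. Its underside was about 20 cm above the bench over the rack.

**Last checks:**
- **Height:** about 10 mm above the glass; the shadow check and the lift reading agreed to about 2 mm.
- **Centring:** within about 1–2 mm of the window's centre, judged from the head's edges and shadow one step before a final 1 mm sideways and 2 mm down correction. I did not measure again after it.
- **Yaw and level:** about 0.002 rad or less from the commanded pose by the robot's readings.
- **Contact:** wrist force was about 1 N, and no contact with the reactor or frame showed while I carried the head.
- **Other things:** the detector found the bottles, beaker, jar, dish, collar, screwdriver and loose frames where they were, as far as the picture shows.

**What failed or disagreed:**
- **First grip missed:** the first try at the turnbutton shut above the rib. The real fingertips sit about 2–2.7 cm higher than the reported TCP, so I went lower and the second try held.
- **Last silhouette fit not used:** the final fit of the held head gave a yaw 0.07 rad off. It fitted poorly with the handle in view, so I relied on the straight edges in the rectified image instead.
- **Top camera:** the arm hid the head from it, so the final position rests on the scene camera alone.
- **Picture budget:** I viewed 13 pictures, three past the budget of 10.

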